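# Register a wheel hub in its fixture and take off a screw cap of unknown thread hand

## Task

One of the two capped wheel hubs stands in the open mouth of the bench fixture: push its plate fully home between the side rails, square against the back stop. Then take off that hub's screw cap - its thread may be normal or reverse, so you will have to find out by trying which way it loosens - and lift it straight clear, at least 5 cm above where it sat, leaving the hub flat on the table and home against the stop. Finish while still holding the cap upright and still over the hub in the gripper, and leave the other hub with its cap and everything else on the table where it is.

Things in the scene. Friction and masses are not known exactly. Their poses are not given: they have to be found in the camera images.
- fixture: Steel fixture fixed to the table, open toward the robot. Origin: on the table, where a hub's origin is when that hub is fully home; x points to the back stop, y to the left rail. Stop face 55 mm ahead of the origin, 34 mm high. Side rails 22 mm high, inner faces 57 mm either side of the centre line back to 20 mm before the origin; then they flare to 73 mm either side 70 mm before it.
- hub_a: Wheel hub on a loose dark steel plate, 150 (x) x 110 (y) x 24 mm, rounded corners; on it a round steel barrel 100 mm across, top face 60 mm above the table. Origin: on the barrel's axis, at the underside; z up. The plate reaches 55 mm ahead of it (+x, edge for the back stop) and 95 mm behind it (-x, edge toward the robot, to push on). About 0.9 kg. It varies which hub is in the fixture.
- hub_b: A hub just like hub_a. One of the two stands in the fixture's mouth, 100 to 120 mm short of home; the other is the spare, some 0.25 m to the left, to be left alone. One hub has a normal, the other a reverse thread; this cannot be seen.
- cap_a_grip (a point): Grip point of the cap on hub_a, on the cap's axis: 20 mm above its flange's top, 14 mm below the top; 88 mm above the table when seated. The cap is aluminium: flange disc 84 mm across, 8 mm thick, and on it a round ribbed boss 46 mm across, 34 mm tall, to grip. z up; x along the small dark index rib on the flange. 0.18 to 0.29 kg.
- cap_a: The same cap; origin at the underside of the flange. Beneath is a plug 24 mm long with two lugs. Turned from its seat 1.05 to 1.6 rad the loosening way (aim for 1.3; a stop ends the travel) it lifts straight out; short of that it cannot lift. The other way it is blocked within 0.25 rad. Turns with under 0.2 N m. Loosening is anticlockwise from above (normal) or clockwise (reverse).
- cap_b_grip (a point): Grip point of the cap on hub_b; the cap is just like cap_a's.
- cap_b: The cap on hub_b, like cap_a, with the opposite thread hand.
- bolt_tin: Open grey tin, 60 mm across, 45 mm high; bystander. Origin at the middle of its underside.
- pliers: Red-handled pliers lying flat, 56 x 170 x 14 mm; bystander. Origin under its middle.
- tape_measure: Tape measure, 66 x 76 x 34 mm; bystander. Origin under its middle.
- oil_can: Oil can with a thin spout, 70 mm across, 150 mm high; bystander. Origin at the middle of its underside.
- spanner: Bright spanner lying flat, 22 x 170 x 6 mm; bystander. Origin under its middle.
- chrome_cap: Chromed wheel centre cap, 100 mm across, 63 mm high; bystander. Origin at the middle of its underside.
Things that resemble listed ones, but are neither listed nor needed, are in the scene too. Leave any yellow look-alike of the cap_b alone.

How it is judged:
On the way, in this order (a step that is already met when the one before it is completed fails the run):
1. the hub in the fixture is home against the back stop, square, with its cap still on (((y of hub_a in the frame of fixture between -0.03 and 0.03 m and x of hub_a in the frame of fixture above -0.004 m and angle between the x axis of hub_a and the x axis of fixture, either way round below 0.06 rad and height (world z) of hub_a below 0.004 m and z of cap_a_grip in the frame of hub_a below 0.094 m) or (y of hub_b in the frame of fixture between -0.03 and 0.03 m and x of hub_b in the frame of fixture above -0.004 m and angle between the x axis of hub_b and the x axis of fixture, either way round below 0.06 rad and height (world z) of hub_b below 0.004 m and z of cap_b_grip in the frame of hub_b below 0.094 m))), for 0.2 s.
2. that hub's cap is lifted off while the hub stays home (((y of hub_a in the frame of fixture between -0.03 and 0.03 m and x of hub_a in the frame of fixture above -0.007 m and angle between the x axis of hub_a and the x axis of fixture, either way round below 0.11 rad and height (world z) of hub_a below 0.004 m and z of cap_a_grip in the frame of hub_a above 0.118 m) or (y of hub_b in the frame of fixture between -0.03 and 0.03 m and x of hub_b in the frame of fixture above -0.007 m and angle between the x axis of hub_b and the x axis of fixture, either way round below 0.11 rad and height (world z) of hub_b below 0.004 m and z of cap_b_grip in the frame of hub_b above 0.118 m))), for 0.1 s.
At the end, for the whole second after the job is handed in: The hub is still home in the fixture (within 7 mm of the back stop, turned no more than the rails' play: 0.11 rad, flat on the table); its cap is held still in the fingers, upright within 0.3 rad, at least 45 mm above its seat and within 60 mm of the hub's axis sideways, touching nothing else (((y of hub_a in the frame of fixture between -0.03 and 0.03 m and x of hub_a in the frame of fixture above -0.007 m and angle between the x axis of hub_a and the x axis of fixture, either way round below 0.11 rad and height (world z) of hub_a below 0.004 m and z of cap_a_grip in the frame of hub_a above 0.133 m and horizontal distance between cap_a_grip and hub_a below 0.06 m and angle between cap_a_grip's own z axis and vertical below 0.3 rad and contact force between the fingers and cap_a above 1 N and contact force between cap_a and hub_a below 0.1 N and linear speed of cap_a below 0.03 m/s) or (y of hub_b in the frame of fixture between -0.03 and 0.03 m and x of hub_b in the frame of fixture above -0.007 m and angle between the x axis of hub_b and the x axis of fixture, either way round below 0.11 rad and height (world z) of hub_b below 0.004 m and z of cap_b_grip in the frame of hub_b above 0.133 m and horizontal distance between cap_b_grip and hub_b below 0.06 m and angle between cap_b_grip's own z axis and vertical below 0.3 rad and contact force between the fingers and cap_b above 1 N and contact force between cap_b and hub_b below 0.1 N and linear speed of cap_b below 0.03 m/s))); the arm keeps its last pose, push and grip.
It fails at once if a hub is lifted off the table or tipped (height (world z) of any of hub_a, hub_b above 0.012 m or angle between any of hub_a, hub_b's own z axis and vertical above 0.12 rad).
It fails at once if the spare hub or its cap is moved more than 2 cm ((y of hub_a in the frame of fixture above 0.1 m and distance of any of hub_a, cap_a_grip from where it was at the start of the episode above 0.02 m) or (y of hub_b in the frame of fixture above 0.1 m and distance of any of hub_b, cap_b_grip from where it was at the start of the episode above 0.02 m)).
It fails at once if a bystander is moved more than 3 cm (distance of any of bolt_tin, pliers, tape_measure, oil_can, spanner, chrome_cap from where it was at the start of the episode above 0.03 m).
It also fails if it takes over 64 s, if anything falls off the work surface, if the arm or the gripper's body presses on something with over 40 N, if the wrist force passes 120 N, or if a joint passes its speed limit or range.

## Robot

A 6-joint arm with a two-finger parallel gripper is mounted at the origin on a cart in front of the work surface, level with it; the furniture and walls round the work are solid. World frame = base frame: x ahead of the robot, y to its left, z up, the work surface at z = 0. Lengths are in m, angles in rad, forces in N, time in s.
With the tool pointing down it reaches from about 0.25 to 0.725 m from the base axis. Payload 4 kg.
Tool frame: the origin (TCP) lies on the centre line of the jaws, within the pads' length; the fingertips stand tip_reach ahead of it and the grasp point (between the pads) lies 5 mm behind it (tip_reach is the distance from the TCP to the fingertips, in m); z points along the fingers, y is the direction in which the jaws open and shut (so a half turn about z gives the same grasp; the last joint's range is limited). The gripper opens to 85 mm and grips with 20 to 120 N. Pads are 22 mm wide; open, the fingers measure 114 mm over their backs; the gripper's body (76 mm by 85 mm) begins 54 mm behind the grasp point. The pads swing forward as they close: fully open they stand 13 mm farther back than shut.
Start: joints at [1.224, 0.241, 0.005, 1.335, 0, 1.571], TCP at [0.17, 0.47, 0.245] pointing down, gripper open.
Joint ranges: [-2.72, 2.72], [-1.05, 1.87], [-1.09, 1.28], [-1.99, 2.15], [-1.42, 1.44], [-3.14, 3.14]. Speed limits (rad/s): [2.79, 2.79, 3.14, 3.14, 3.14, 3.14].

## Interface

Orientations are given as a unit quaternion [x, y, z, w].
In Python, from workcell import * gives the robot as it stands.
- The arm moves only by the tool arm_command, never from a script. Its arguments are lists of equal length, an entry for each row: "translation": the shift along the tool's x, y, z in cm, a list of three; "turn": the turn about the tool's z in rad; "hand": the closure, from 0 (fully open) to 1 (shut). In form: {"translation": [[x, y, z], ...], "turn": [turn, ...], "hand": [hand, ...]}. A call has 1 to 5 rows; each row is the pose to reach, as a shift and turn from the pose commanded when the call began, along the tool's axes at that moment; what a row does not reach only later rows make up. A row lasts 1/12 s, in which the tool goes at most 41.7 mm and 7.16 degrees, less where a joint would pass 70% of its speed; a pose out of reach is approached as far as the arm can. A call with a gripper value outside its range is refused whole. The fingers move at their own pace and stop on an object; the grip force is fixed at half the most. Time passes only in rows, so rows that repeat a pose let the fingers close. It gives the time, the measured TCP pose, the force and the opening at its end, in the units of the state.
- get_obs(): the state, without advancing time (a new reading comes with each control period).
- camera(name): name is "side" or "top" or "wrist"; returns (picture, depth): 420x560x3 uint8, red, green, blue; 420x560 float32, m along the optical axis (not along the pixel's ray), 0 where there is no reading.
- camera_info(name): a dict with "mtx" (3x3 intrinsics, pixels), "dist_coeffs" ([k1, k2, p1, p2, k3] as OpenCV has them; the pictures are not rectified), "world_to_cam" (4x4, takes a point from world to camera coordinates). Camera axes: x right, y down, z forward; pixel columns grow to the right and rows downward; lengths in m; the calibration is good to about 2 mm. A picture is of the moment at which its call begins: read the wrist's pose just before it. camera_info takes no time and is no camera call; for the wrist camera it gives the pose at the moment of the call.
- job_done(): hands the job in, once; it reports no verdict.
Trained networks look in the newest picture that a camera, given by its name, has taken for a name from the list of things; names that differ only in an ending like _2 or _b are one class to them, and where a whole thing is asked for, a point or a joint stands for the part that bears it (a point fixed in the world has none). Each returns a list of dicts, best first, with "conf" (0 to 1); they miss things now and then, are a little off and sometimes report something else, mostly with a low value. They report only what shows in the picture. A call takes as long as a camera call. They do not tell look-alikes from the thing itself.
- search_frame(camera, name): "location" ([row, column] in pixels, amid what is visible of it).
- spot_point(camera, name): "location" ([row, column] in pixels: a listed point, or the origin of a listed thing).
The state is a dict: "clock": time; "joint_pos": joint angles; "joint_vel": joint speeds; "tau": joint torques, N m; "eef_pos": TCP position; "tool_rot": TCP orientation; "ft_force": force on the tool from outside, world axes, zero at the start; "ft_torque": the same for the moment, N m; "grip_width": finger opening in m.
Only numpy, scipy, OpenCV 4.12 (cv2) and the standard library are available. Lean on these libraries where they do the work, as an engineer would, in place of code of your own. Each camera call takes 0.05 s, during which the arm holds its last target. There are 200 camera calls.

## Working session

There is one attempt and no reset: what is moved stays moved. The work goes in short steps, Python scripts to look and compute and a tool call to move; the robot and the scene stay as the last step left them, time stands still between calls to the robot, and variables do not carry over. Pictures are saved under pics/ and viewed, about 8 in all and at most 12, crops included, and the job is handed in when it is done.

Besides the shell and the picture viewer there is one more tool, called after "Request:" by a JSON object that holds its "name" and its "arguments", one argument or row to a line. arm_command: Moves the arm, as the interface text tells. Its arguments: {"type":"object","properties":{"translation":{"type":"array","items":{"type":"array","items":{"type":"number"}}},"turn":{"type":"array","items":{"type":"number"}},"hand":{"type":"array","items":{"type":"number"}}},"required":["translation","turn","hand"]}

```bash
mkdir -p pics; ls
cat > h.py <<'E'
from workcell import *
import numpy as np, cv2
def ray(cam,uv,info=None):
    i=info or camera_info(cam); K=np.array(i["mtx"]);d=np.array(i["dist_coeffs"]);T=np.array(i["world_to_cam"])
    n=cv2.undistortPoints(np.array([[uv]],float),K,d)[0,0]
    R=T[:3,:3];c=-R.T@T[:3,3]; return c,R.T@np.array([n[0],n[1],1.])
def atz(cam,uv,z,info=None):
    c,r=ray(cam,uv,info); return c+r*(z-c[2])/r[2]
def cloud(cam,depth,info=None):
    i=info or camera_info(cam);K=np.array(i["mtx"]);d=np.array(i["dist_coeffs"]);T=np.array(i["world_to_cam"])
    v,u=np.mgrid[:depth.shape[0],:depth.shape[1]]
    n=cv2.undistortPoints(np.stack([u,v],-1).reshape(-1,1,2).astype(float),K,d)[:,0]
    P=np.c_[n,np.ones(len(n))]*depth.reshape(-1,1)
    return ((P-T[:3,3])@T[:3,:3]).reshape(*depth.shape,3)
def save(n,p): cv2.imwrite(n,cv2.cvtColor(p,cv2.COLOR_RGB2BGR))
E
python3 - <<'E'
from h import *
o=get_obs(); print(o)
p,d=camera("top"); save("pics/top.png",p); np.savez("top.npz",p=p,d=d)
for n in ["hub_a","cap_a_grip","fixture","oil_can","chrome_cap"]:
    for r in spot_point("top",n)[:4]:
        v,u=r["location"]; z={"cap_a_grip":.088}.get(n,0)
        print(n,round(r["conf"],2),r["location"],atz("top",(u,v),z).round(3),d[int(v),int(u)])
E
```

```text
pics
{'clock': 0.0, 'joint_pos': array([ 1.22398582e+00,  2.41438965e-01,  3.70405237e-03,  1.33518466e+00,
       -1.37436235e-05,  1.57078164e+00]), 'joint_vel': array([-3.00399237e-04,  2.24670717e-04, -4.26065187e-04, -1.06469609e-03,
       -6.03072745e-04, -4.98768883e-05]), 'tau': array([ 1.97606123e-04, -3.72319293e+01,  2.52407277e+01,  1.69068103e-02,
        1.04233993e-04,  6.15522310e-06]), 'eef_pos': array([0.16974752, 0.46965892, 0.24439224]), 'tool_rot': array([ 1.72530190e-01,  9.85003658e-01, -1.04688334e-03, -1.76408260e-04]), 'ft_force': array([0.39316913, 0.29210431, 0.96486291]), 'ft_torque': array([-0.02817204,  0.03707148, -0.0507805 ]), 'grip_width': 0.08509921393380943}
hub_a 0.86 [202.2, 233.2] [0.593 0.208 0.   ] 1.1762964
hub_a 0.52 [195.3, 228.4] [0.615 0.222 0.   ] 1.1501008
cap_a_grip 0.91 [208.4, 314.0] [ 0.55  -0.025  0.088] 1.1398903
cap_a_grip 0.28 [188.3, 420.1] [ 0.598 -0.321  0.088] 1.1777518
oil_can 0.77 [190.7, 420.8] [ 0.611 -0.353  0.   ] 1.1773772
chrome_cap 0.63 [205.5, 133.0] [0.592 0.507 0.   ] 1.1842024
```

View pics/top.png

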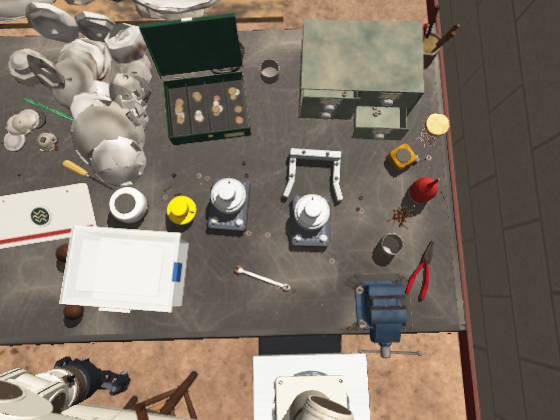

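Run:
```python
from h import *
z=np.load("top.npz");P=cloud("top",z["d"]);Z=P[...,2]
print(camera_info("top"))
for lo,hi in[(.092,.115),(.052,.075),(.018,.03),(.03,.04)]:
    m=((Z>lo)&(Z<hi)).astype(np.uint8)
    n,l,s,c=cv2.connectedComponentsWithStats(m)
    for i in range(1,n):
        if s[i,4]>60:
            q=P[l==i]; print(lo,s[i],q.min(0).round(3),q.max(0).round(3),q.mean(0).round(3))
```

```text
{'mtx': array([[416.9150344,   0.       , 278.0469294],
       [  0.       , 416.9150344, 219.9615384],
       [  0.       ,   0.       ,   1.       ]]), 'dist_coeffs': array([0.02016681, 0.        , 0.        , 0.        , 0.        ]), 'world_to_cam': array([[-0.02868437, -0.99955298, -0.00842842,  0.09077699],
       [-0.98554223,  0.02968886, -0.16680855,  0.52548389],
       [ 0.16698421,  0.00352176, -0.98595328,  1.14762105],
       [ 0.        ,  0.        ,  0.        ,  1.        ]])}
0.092 [548   0  12  75 330] [ 0.917 -0.745  0.092] [ 1.153 -0.736  0.115] [ 1.052 -0.74   0.102]
0.092 [ 27  12  81  19 615] [1.104 0.564 0.092] [1.15  0.795 0.115] [1.125 0.657 0.103]
0.092 [156  52  86  22 544] [0.963 0.168 0.092] [1.01  0.414 0.115] [0.992 0.295 0.104]
0.092 [ 27  54  33  20 207] [0.971 0.698 0.093] [1.021 0.794 0.115] [0.997 0.739 0.105]
0.092 [  69   73   68   91 2488] [0.696 0.474 0.092] [0.964 0.659 0.115] [0.815 0.553 0.104]
0.092 [304  89  50   9 317] [ 0.865 -0.149  0.096] [ 0.895 -0.009  0.115] [ 0.881 -0.077  0.105]
0.092 [426 113  23  22 219] [ 0.751 -0.413  0.092
[... 4798 characters left out ...]
 9  16  68] [0.868 0.244 0.03 ] [0.918 0.268 0.038] [0.888 0.255 0.033]
0.03 [175  99   9  25 138] [0.833 0.353 0.03 ] [0.912 0.377 0.04 ] [0.875 0.365 0.033]
0.03 [ 12 115  16  15 111] [0.829 0.82  0.03 ] [0.873 0.865 0.039] [0.85  0.846 0.033]
0.03 [390 143  26  24 308] [ 0.68  -0.334  0.03 ] [ 0.751 -0.262  0.04 ] [ 0.714 -0.298  0.033]
0.03 [291 148  51  10 301] [ 0.712 -0.117  0.03 ] [0.746 0.031 0.04 ] [ 0.729 -0.041  0.034]
0.03 [109 172  30  12  62] [0.653 0.482 0.03 ] [0.684 0.566 0.04 ] [0.664 0.522 0.036]
0.03 [167 196  28  28 262] [0.529 0.318 0.03 ] [0.61  0.397 0.038] [0.568 0.353 0.033]
0.03 [   0  198   93   29 1017] [0.535 0.613 0.03 ] [0.611 0.876 0.04 ] [0.571 0.747 0.035]
```

The picture shows two hubs with identical caps at about (row 210, col 311) and (197, 229). The first stands between the fixture's rails (rows 150–200, cols 284–342), so it is the working hub. The second, to the left, is the spare. The yellow thing at (209, 181) is the look-alike. Next I measure the yaw of the fixture and of the hub plate.

Run:
```python
from h import *
import workcell; print([n for n in dir(workcell) if not n.startswith('_')], getattr(workcell,'tip_reach',None))
z=np.load("top.npz");p=z["p"];P=cloud("top",z["d"]);X,Y,Z=P[...,0],P[...,1],P[...,2]
s=(Z>.029)&(Z<.04)&(X>.70)&(X<.755)&(Y>-.13)&(Y<.045)
print("stop",cv2.minAreaRect(P[s][:,:2].astype(np.float32)*1000))
# front edge of stop per column of y
for sel,nm in[((Y>0.0)&(Y<.06),"L"),((Y<-.03)&(Y>-.125),"R")]:
    q=P[(Z>.017)&(Z<.027)&(X>.61)&(X<.72)&sel]
    for x in np.arange(.61,.72,.015):
        k=q[(q[:,0]>=x)&(q[:,0]<x+.015)]
        if len(k): print(nm,round(x,3),k[:,1].min().round(4),k[:,1].max().round(4))
q=P[(Z>.018)&(Z<.03)&(X>.44)&(X<.57)&(Y>-.09)&(Y<.045)]
print("plate",cv2.minAreaRect(q[:,:2].astype(np.float32)*1000))
for y in np.arange(-.06,.03,.015):
    k=q[(q[:,1]>=y)&(q[:,1]<y+.015)]; print("rear",round(y,3),k[:,0].min().round(4))
for x in np.arange(.46,.57,.015):
    k=q[(q[:,0]>=x)&(q[:,0]<x+.015)]; print("side",round(x,3),k[:,1].min().round(4),k[:,1].max().round(4))
for r,c in[(188,300)]: save("pics/crop.png",cv2.resize(p[140:260,260:380],None,fx=5,fy=5,interpolation=cv2.INTER_CUBIC))
```

```text
['Unreachable', 'camera', 'camera_info', 'get_obs', 'job_done', 'search_frame', 'spot_point', 'tip_reach'] 0.014
stop ((729.3095092773438, -42.3961181640625), (148.5718231201172, 21.637004852294922), 84.26927947998047)
L 0.61 0.0375 0.0555
L 0.625 0.0311 0.0492
L 0.64 0.0246 0.0428
L 0.655 0.024 0.0392
L 0.67 0.0205 0.0358
L 0.685 0.0201 0.0353
L 0.7 0.0196 0.0348
L 0.715 0.0162 0.0313
R 0.61 -0.1102 -0.095
R 0.625 -0.1079 -0.0907
R 0.64 -0.1086 -0.0907
R 0.655 -0.1096 -0.0941
R 0.67 -0.11 -0.0947
R 0.685 -0.1113 -0.0954
R 0.7 -0.1148 -0.088
R 0.715 -0.1094 -0.0375
plate ((513.2265014648438, -20.39468765258789), (111.54841613769531, 116.22611999511719), 87.92473602294922)
rear -0.06 0.454
rear -0.045 0.4547
rear -0.03 0.455
rear -0.015 0.4559
rear 0.0 0.4559
rear 0.015 0.4594
side 0.46 -0.0704 0.037
side 0.475 -0.0709 0.0366
side 0.49 -0.0716 0.036
side 0.505 -0.0723 0.0355
side 0.52 -0.073 0.0322
side 0.535 -0.0734 0.0316
side 0.55 0.0277 0.0311
side 0.565 -0.0782 0.0307
```

View pics/crop.png

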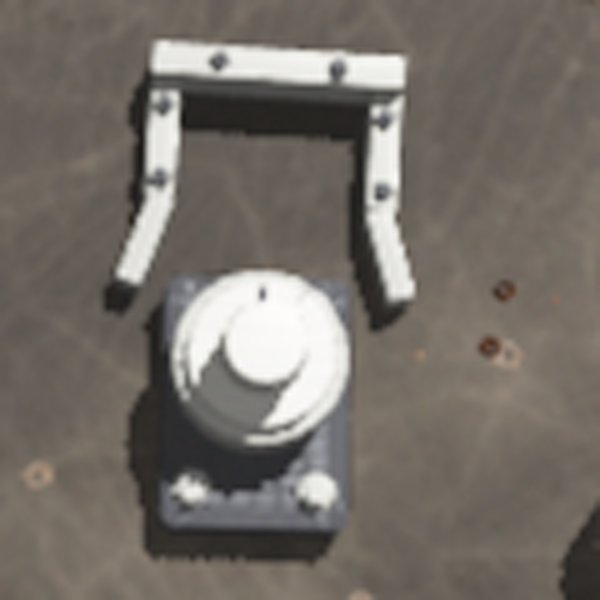

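Request:
{"name": "arm_command", "arguments": {
  "translation": [
    [-2.9,-2.7,0],
    [-5.8,-5.4,0],
    [-8.7,-8.1,0],
    [-11.6,-10.8,0],
    [-14.5,-13.5,0]
  ],
  "turn": [0,0,0,0,0],
  "hand": [0.2,0.4,0.5,0.5,0.5]
}}

```text
clock: 0.72
eef_pos: [0.2607, 0.2924, 0.2453]
tool_rot: [0.172, 0.985, 0.0, 0.0]
ft_force: [0.5, -0.9, 0.1]
grip_width: 0.0425
```

Request:
{"name": "arm_command", "arguments": {
  "translation": [
    [-2.9,-2.7,0],
    [-5.8,-5.4,0],
    [-8.7,-8.1,0],
    [-11.6,-10.8,0],
    [-14.5,-13.5,0]
  ],
  "turn": [0,0,0,0,0],
  "hand": [0.5,0.5,0.5,0.5,0.5]
}}

```text
clock: 1.13
eef_pos: [0.3513, 0.1159, 0.2456]
tool_rot: [0.172, 0.985, 0.0, 0.0]
ft_force: [0.3, 0.6, -0.3]
grip_width: 0.0427
```

Request:
{"name": "arm_command", "arguments": {
  "translation": [
    [-2.7,-2.5,0],
    [-5.4,-5,0],
    [-8.1,-7.5,0],
    [-11,-10.2,0],
    [-11,-10.2,0]
  ],
  "turn": [-0.05,-0.1,-0.15,-0.2,-0.256],
  "hand": [0.5,0.5,0.5,0.5,0.5]
}}

```text
clock: 1.55
eef_pos: [0.4224, -0.021, 0.2453]
tool_rot: [0.048, 0.999, -0.001, 0.001]
ft_force: [-0.3, -0.1, -0.4]
grip_width: 0.0427
```

```bash
cat > st.py <<'E'
from h import *
from scipy.spatial.transform import Rotation as R
o=get_obs();r=R.from_quat(o["tool_rot"]).as_matrix()
print("t",round(o["clock"],2),"tcp",o["eef_pos"].round(4),"j",o["joint_pos"].round(3),"w",round(o["grip_width"],4),"F",o["ft_force"].round(1),"M",o["ft_torque"].round(2))
print("toolx",r[:,0].round(3),"y",r[:,1].round(3))
E
python3 st.py
```

```text
t 1.55 tcp [ 0.4224 -0.021   0.2453] j [-0.048  0.086 -0.182  1.3   -0.003  0.048] w 0.0427 F [-0.3 -0.1 -0.4] M [ 0.02 -0.04 -0.04]
toolx [-0.995  0.096 -0.003] y [ 0.096  0.995 -0.002]
```

Request:
{"name": "arm_command", "arguments": {
  "translation": [
    [0,-0.2,4],
    [0,-0.3,8],
    [0,-0.3,12],
    [0,-0.3,16],
    [0,-0.3,19]
  ],
  "turn": [0,0,0,0,0],
  "hand": [0.5,0.5,0.5,0.5,0.5]
}}

```text
clock: 1.97
eef_pos: [0.4178, -0.0187, 0.0528]
tool_rot: [0.046, 0.999, -0.0, -0.001]
ft_force: [0.4, -0.4, 0.6]
grip_width: 0.0425
```

Request:
{"name": "arm_command", "arguments": {
  "translation": [
    [0,0,1],
    [0,0,2],
    [0,0,3],
    [0,0,3.3],
    [0,0,3.3]
  ],
  "turn": [0,0,0,0,0],
  "hand": [0.5,0.5,0.5,0.5,0.5]
}}

```text
clock: 2.38
eef_pos: [0.4187, -0.0185, 0.0216]
tool_rot: [0.045, 0.999, -0.0, -0.001]
ft_force: [0.1, -0.9, 0.2]
grip_width: 0.0425
```

```bash
python3 st.py
python3 - <<'E'
from h import *
p,d=camera("side"); save("pics/side.png",p)
E
```

```text
t 2.38 tcp [ 0.4187 -0.0185  0.0216] j [-0.044  0.334 -0.537  0.702 -0.     0.047] w 0.0425 F [ 0.1 -0.9  0.2] M [-0.03  0.01  0.02]
toolx [-0.996  0.091  0.002] y [ 0.091  0.996 -0.   ]
```

View pics/side.png

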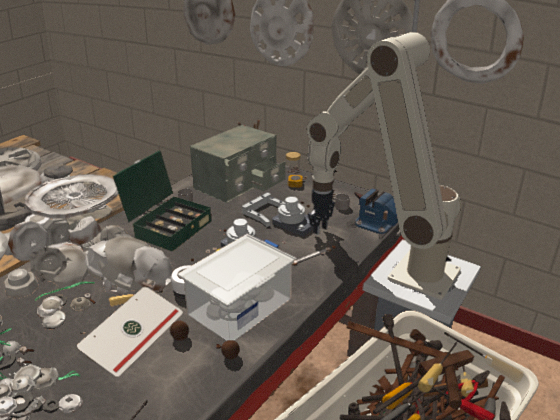

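The side view shows the fingers at (322, 222), just behind the working hub's plate (290, 210), with the spare at (240, 232) well away. Next I push.

Request:
{"name": "arm_command", "arguments": {
  "translation": [
    [-1,0.05,0],
    [-2,0.1,0],
    [-3,0.1,0],
    [-4,0.15,0],
    [-5,0.15,0]
  ],
  "turn": [0,0,0,0,0],
  "hand": [0.5,0.5,0.5,0.5,0.5]
}}

```text
clock: 2.85
eef_pos: [0.4651, -0.021, 0.0223]
tool_rot: [0.045, 0.999, 0.0, -0.004]
ft_force: [-10.5, 1.5, 6.9]
grip_width: 0.043
```

Request:
{"name": "arm_command", "arguments": {
  "translation": [
    [-1,0.05,0],
    [-2,0.1,0],
    [-3,0.1,0],
    [-4,0.15,0],
    [-5,0.15,0]
  ],
  "turn": [0,0,0,0,0],
  "hand": [0.5,0.5,0.5,0.5,0.5]
}}

```text
clock: 3.27
eef_pos: [0.5152, -0.0245, 0.0223]
tool_rot: [0.045, 0.999, -0.0, -0.004]
ft_force: [-9.6, 0.8, 5.8]
grip_width: 0.0428
```

Request:
{"name": "arm_command", "arguments": {
  "translation": [
    [-0.5,0,0],
    [-1,0,0],
    [-1.5,0,0],
    [-2,0,0],
    [-2.5,0,0]
  ],
  "turn": [0,0,0,0,0],
  "hand": [0.5,0.5,0.5,0.5,0.5]
}}

```text
clock: 3.68
eef_pos: [0.5402, -0.0268, 0.0224]
tool_rot: [0.045, 0.999, -0.0, -0.004]
ft_force: [-9.4, 1.0, 5.5]
grip_width: 0.043
```

```bash
python3 st.py
```

```text
t 3.68 tcp [ 0.5402 -0.0268  0.0224] j [-0.049  0.523 -0.205  0.85  -0.     0.041] w 0.043 F [-9.4  1.   5.5] M [-0.01  1.8   0.03]
toolx [-0.996  0.091  0.008] y [ 0.091  0.996 -0.001]
```

Request:
{"name": "arm_command", "arguments": {
  "translation": [
    [-0.3,0,0],
    [-0.6,0,0],
    [-0.9,0,0],
    [-1.2,0,0],
    [-1.4,0,0]
  ],
  "turn": [0,0,0,0,0],
  "hand": [0.5,0.5,0.5,0.5,0.5]
}}

```text
clock: 4.1
eef_pos: [0.5545, -0.0282, 0.0224]
tool_rot: [0.045, 0.999, -0.0, -0.003]
ft_force: [-9.2, 0.2, 4.8]
grip_width: 0.0428
```

Request:
{"name": "arm_command", "arguments": {
  "translation": [
    [-0.1,0,0],
    [-0.2,0,0],
    [-0.3,0,0],
    [-0.4,0,0],
    [-0.4,0,0]
  ],
  "turn": [0,0,0,0,0],
  "hand": [0.5,0.5,0.5,0.5,0.5]
}}

```text
clock: 4.52
eef_pos: [0.5585, -0.0285, 0.0224]
tool_rot: [0.045, 0.999, -0.0, -0.003]
ft_force: [-7.6, 0.7, 5.0]
grip_width: 0.0427
```

Request:
{"name": "arm_command", "arguments": {
  "translation": [
    [-0.1,0,0],
    [-0.2,0,0],
    [-0.3,0,0],
    [-0.4,0,0],
    [-0.4,0,0]
  ],
  "turn": [0,0,0,0,0],
  "hand": [0.5,0.5,0.5,0.5,0.5]
}}

```text
clock: 4.93
eef_pos: [0.5597, -0.0286, 0.0223]
tool_rot: [0.045, 0.999, -0.0, -0.006]
ft_force: [-14.8, 0.6, 10.5]
grip_width: 0.0428
```

Request:
{"name": "arm_command", "arguments": {
  "translation": [
    [-0.2,0,0],
    [-0.4,0,0],
    [-0.6,0,0],
    [-0.6,0,0],
    [-0.6,0,0]
  ],
  "turn": [0,0,0,0,0],
  "hand": [0.5,0.5,0.5,0.5,0.5]
}}

```text
clock: 5.35
eef_pos: [0.5598, -0.0286, 0.0216]
tool_rot: [0.045, 0.999, 0.0, -0.012]
ft_force: [-26.8, 2.0, 19.6]
grip_width: 0.0426
```

```bash
python3 st.py
cat > look.py <<'E'
from h import *
import sys
p,d=camera("top");P=cloud("top",d);X,Y,Z=P[...,0],P[...,1],P[...,2]
B=(X>.44)&(X<.76)&(Y>-.14)&(Y<.08)
for nm,lo,hi in [("boss",.095,.107),("barrel+flange",.052,.075)]:
    q=P[B&(Z>lo)&(Z<hi)&(X>.58)]
    if len(q): print(nm,q.mean(0).round(4),q.min(0).round(3),q.max(0).round(3),len(q))
save(sys.argv[1],cv2.resize(p[130:250,250:380],None,fx=5,fy=5,interpolation=cv2.INTER_CUBIC))
E
python3 look.py pics/home.png
```

```text
t 5.35 tcp [ 0.5598 -0.0286  0.0216] j [-0.051  0.565 -0.131  0.898  0.     0.04 ] w 0.0426 F [-26.8   2.   19.6] M [ 0.34  5.25 -0.08]
toolx [-0.996  0.091  0.023] y [ 0.091  0.996 -0.   ]
boss [0.58   0.0351 0.1059] [0.58  0.035 0.106] [0.58  0.035 0.106] 1
barrel+flange [0.6642 0.0035 0.0626] [ 0.625 -0.008  0.052] [0.707 0.014 0.073] 144
```

View pics/home.png

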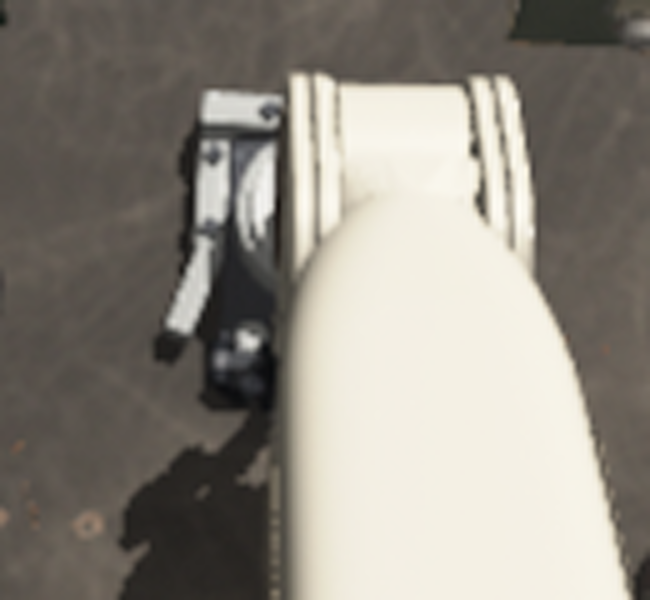

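The plate's rear edge is at x≈0.571 and force rises with no motion, so the hub is home. I back off, rise and re-measure the cap.

Request:
{"name": "arm_command", "arguments": {
  "translation": [
    [1,0,0],
    [2,0,0],
    [4,0,0],
    [4,0,-4],
    [4,0,-8]
  ],
  "turn": [0,0,0,0,0],
  "hand": [0.5,0.5,0.5,0.5,0.4]
}}

```text
clock: 5.82
eef_pos: [0.5269, -0.0255, 0.1004]
tool_rot: [0.045, 0.999, 0.0, -0.005]
ft_force: [1.2, 0.1, 0.5]
grip_width: 0.0508
```

Request:
{"name": "arm_command", "arguments": {
  "translation": [
    [2,0,-4],
    [5,0,-8],
    [8,0,-12],
    [10,0,-14],
    [10,0,-14]
  ],
  "turn": [0,0,0,0,0],
  "hand": [0.2,0,0,0,0]
}}

```text
clock: 6.23
eef_pos: [0.4319, -0.0166, 0.249]
tool_rot: [0.045, 0.999, 0.0, 0.005]
ft_force: [-1.5, -1.0, 0.3]
grip_width: 0.0852
```

```bash
python3 st.py;python3 look.py pics/home2.png
python3 - <<'E'
from h import *
i=camera_info("wrist");p,d=camera("wrist"); save("pics/w1.png",p)
P=cloud("wrist",d,i);Z=P[...,2];X=P[...,0];Y=P[...,1]
for lo,hi in[(.09,.115),(.064,.075),(.029,.04)]:
    m=(Z>lo)&(Z<hi)&(X>.5)&(X<.76)&(Y>-.14)&(Y<.08)
    if m.any(): q=P[m];print(lo,m.sum(),q.min(0).round(3),q.max(0).round(3),q.mean(0).round(4))
for n in["cap_a_grip","hub_a"]:
    for r in spot_point("wrist",n)[:3]:
        v,u=r["location"];print(n,r["conf"],r["location"],atz("wrist",(u,v),.088 if "cap" in n else 0,i).round(4))
E
```

```text
t 6.23 tcp [ 0.4319 -0.0166  0.249 ] j [-0.038  0.097 -0.16   1.304  0.     0.052] w 0.0852 F [-1.5 -1.   0.3] M [ 0.04 -0.04  0.02]
toolx [-0.996  0.09  -0.009] y [0.09  0.996 0.001]
boss [ 0.6638 -0.0333  0.1012] [ 0.641 -0.057  0.095] [ 0.689 -0.012  0.106] 211
barrel+flange [ 0.6618 -0.0319  0.0645] [ 0.618 -0.082  0.053] [0.714 0.014 0.075] 624
0.09 244 [ 0.639 -0.052  0.09 ] [ 0.654 -0.014  0.102] [ 0.6441 -0.033   0.0956]
0.064 1463 [ 0.622 -0.076  0.064] [0.677 0.008 0.075] [ 0.6457 -0.0329  0.0677]
0.029 607 [ 0.582 -0.082  0.029] [0.658 0.015 0.04 ] [ 0.6126 -0.0295  0.0333]
cap_a_grip 0.63 [379.7, 284.8] [ 0.6622 -0.0324  0.088 ]
hub_a 0.86 [278.7, 458.7] [0.603  0.2121 0.    ]
hub_a 0.6 [332.0, 284.4] [ 0.6663 -0.0318  0.    ]
```

View pics/home2.png

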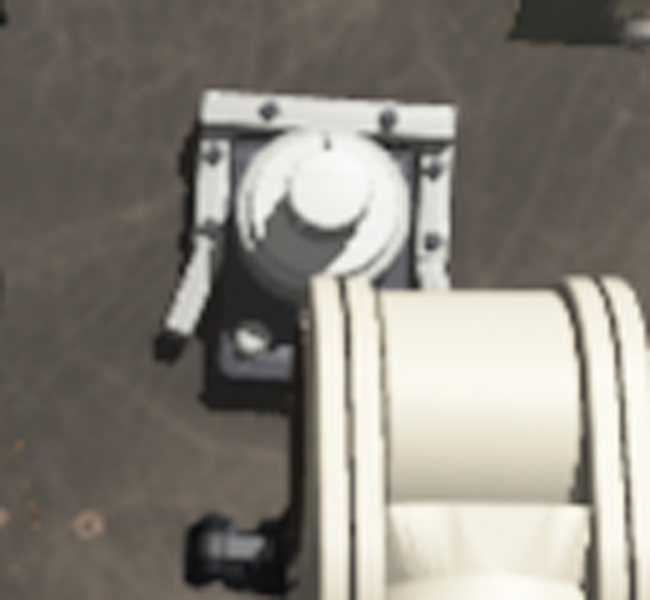

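The view shows the hub plate between the rails (cols 205–420) and the cap at (327, 185) in the crop, with the barrel against the stop. The cap axis is at about (0.664, -0.034). I move above it, then down.

Request:
{"name": "arm_command", "arguments": {
  "translation": [
    [-4,0,0.8],
    [-8,0.1,1.6],
    [-12,0.2,2.4],
    [-16,0.3,3.2],
    [-20,0.35,4]
  ],
  "turn": [0,0,0,0,0],
  "hand": [0,0,0,0,0]
}}

```text
clock: 6.85
eef_pos: [0.6338, -0.0315, 0.1985]
tool_rot: [0.045, 0.999, 0.0, -0.002]
ft_force: [0.2, 0.3, 0.6]
grip_width: 0.0855
```

Request:
{"name": "arm_command", "arguments": {
  "translation": [
    [-2.5,0,0.9],
    [-3.3,0,3],
    [-3.3,0,5.5],
    [-3.3,0,7],
    [-3.3,0,7]
  ],
  "turn": [0,0,0,0,0],
  "hand": [0,0,0,0,0]
}}

```text
clock: 7.27
eef_pos: [0.6618, -0.0343, 0.1236]
tool_rot: [0.045, 0.999, 0.0, -0.007]
ft_force: [-0.2, -0.5, -1.2]
grip_width: 0.0854
```

```bash
python3 st.py
python3 - <<'E'
from h import *
i=camera_info("wrist");p,d=camera("wrist"); save("pics/w2.png",p)
P=cloud("wrist",d,i);Z=P[...,2];X=P[...,0];Y=P[...,1]
for lo,hi in[(.09,.11),(.064,.075)]:
    m=(Z>lo)&(Z<hi)&(X>.6)&(X<.71)&(Y>-.09)&(Y<.02)
    if m.any(): q=P[m];print(lo,m.sum(),q.min(0).round(3),q.max(0).round(3),q.mean(0).round(4))
E
```

```text
t 7.27 tcp [ 0.6618 -0.0343  0.1236] j [-0.052  0.643  0.308  1.249  0.     0.039] w 0.0854 F [-0.2 -0.5 -1.2] M [-0.01  0.06 -0.02]
toolx [-0.996  0.091  0.013] y [ 0.091  0.996 -0.001]
0.09 5704 [ 0.64  -0.058  0.09 ] [ 0.687 -0.01   0.104] [ 0.661  -0.0337  0.1007]
0.064 6638 [ 0.623 -0.075  0.064] [0.701 0.008 0.075] [ 0.6498 -0.0329  0.0676]
```

View pics/w2.png

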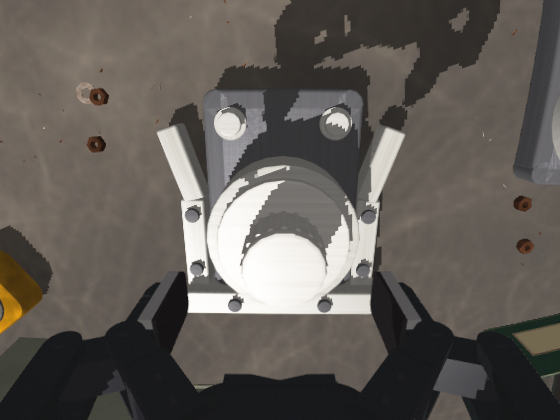

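The fingers straddle the boss (285, 270), and the plate is seated between the rails against the stop. I descend and grip.

Request:
{"name": "arm_command", "arguments": {
  "translation": [
    [-0.2,0,1],
    [-0.2,0,2],
    [-0.2,0,3],
    [-0.2,0,4.1],
    [-0.2,0,4.1]
  ],
  "turn": [0,0,0,0,0],
  "hand": [0,0,0,0,0]
}}

```text
clock: 7.73
eef_pos: [0.6653, -0.0345, 0.0884]
tool_rot: [0.045, 0.999, 0.0, -0.002]
ft_force: [-1.2, 0.3, -0.2]
grip_width: 0.0856
```

Request:
{"name": "arm_command", "arguments": {
  "translation": [
    [0,0,0],
    [0,0,0],
    [0,0,0],
    [0,0,0],
    [0,0,0]
  ],
  "turn": [0,0,0,0,0],
  "hand": [0.3,0.5,0.7,0.9,1]
}}

```text
clock: 8.15
eef_pos: [0.6679, -0.0344, 0.0928]
tool_rot: [0.045, 0.999, 0.0, 0.001]
ft_force: [-0.1, -0.1, 3.0]
grip_width: 0.0443
```

Request:
{"name": "arm_command", "arguments": {
  "translation": [
    [0,0,0],
    [0,0,0],
    [0,0,0],
    [0,0,0],
    [0,0,0]
  ],
  "turn": [0,0,0,0,0],
  "hand": [1,1,1,1,1]
}}

```text
clock: 8.57
eef_pos: [0.6679, -0.0344, 0.0927]
tool_rot: [0.045, 0.999, 0.0, 0.001]
ft_force: [-0.6, 0.5, 5.7]
grip_width: 0.0439
```

```bash
python3 st.py
```

```text
t 8.57 tcp [ 0.6679 -0.0344  0.0927] j [-0.052  0.665  0.264  1.167  0.     0.039] w 0.0439 F [-0.6  0.5  5.7] M [ 0.32 -0.03  0.02]
toolx [-0.996  0.091 -0.003] y [0.091 0.996 0.001]
```

The grip came out about 10 mm higher than planned. I reopen, go lower and centre it.

Request:
{"name": "arm_command", "arguments": {
  "translation": [
    [0,0,0],
    [0,0,0],
    [0.3,0,0.3],
    [0.3,0,0.7],
    [0.3,0,1]
  ],
  "turn": [0,0,0,0,0],
  "hand": [0.3,0,0,0,0]
}}

```text
clock: 8.98
eef_pos: [0.6632, -0.0343, 0.0802]
tool_rot: [0.045, 0.999, -0.0, -0.001]
ft_force: [0.8, 0.0, -0.1]
grip_width: 0.0852
```

Request:
{"name": "arm_command", "arguments": {
  "translation": [
    [0,0,0],
    [0,0,0],
    [0,0,0],
    [0,0,0],
    [0,0,0]
  ],
  "turn": [0,0,0,0,0],
  "hand": [0,0,0,0,0]
}}

```text
clock: 9.4
eef_pos: [0.6642, -0.0343, 0.0815]
tool_rot: [0.045, 0.999, -0.0, 0.0]
ft_force: [0.6, -0.1, -0.8]
grip_width: 0.0856
```

```bash
python3 st.py
```

```text
t 9.4 tcp [ 0.6642 -0.0343  0.0815] j [-0.052  0.668  0.239  1.141 -0.     0.039] w 0.0856 F [ 0.6 -0.1 -0.8] M [-0.   -0.02  0.01]
toolx [-0.996  0.091 -0.   ] y [0.091 0.996 0.   ]
```

Request:
{"name": "arm_command", "arguments": {
  "translation": [
    [0,0,-0.1],
    [0,0,-0.1],
    [0,0,-0.1],
    [0,0,-0.1],
    [0,0,-0.1]
  ],
  "turn": [0,0,0,0,0],
  "hand": [0.3,0.5,0.7,1,1]
}}

```text
clock: 9.82
eef_pos: [0.6644, -0.0341, 0.0828]
tool_rot: [0.045, 0.999, 0.0, 0.001]
ft_force: [0.4, 0.5, 2.3]
grip_width: 0.0445
```

Request:
{"name": "arm_command", "arguments": {
  "translation": [
    [0,0,0],
    [0,0,0],
    [0,0,0],
    [0,0,0],
    [0,0,0]
  ],
  "turn": [0,0,0,0,0],
  "hand": [1,1,1,1,1]
}}

```text
clock: 10.23
eef_pos: [0.6644, -0.0341, 0.0828]
tool_rot: [0.045, 0.999, 0.0, 0.001]
ft_force: [0.0, 1.8, 4.6]
grip_width: 0.0445
```

```bash
python3 st.py
```

```text
t 10.23 tcp [ 0.6644 -0.0341  0.0828] j [-0.051  0.667  0.241  1.143  0.     0.039] w 0.0445 F [0.  1.8 4.6] M [ 0.29 -0.01  0.01]
toolx [-0.996  0.091 -0.001] y [0.091 0.996 0.   ]
```

Grip is good. I try anticlockwise first (negative turn), gently.

Request:
{"name": "arm_command", "arguments": {
  "translation": [
    [0,0,0],
    [0,0,0],
    [0,0,0],
    [0,0,0],
    [0,0,0]
  ],
  "turn": [-0.07,-0.14,-0.21,-0.28,-0.35],
  "hand": [1,1,1,1,1]
}}

```text
clock: 10.65
eef_pos: [0.6646, -0.0345, 0.0828]
tool_rot: [-0.131, 0.991, -0.0, 0.001]
ft_force: [0.3, 0.8, 3.9]
grip_width: 0.0446
```

```bash
python3 st.py
```

```text
t 10.65 tcp [ 0.6646 -0.0345  0.0828] j [-0.052  0.667  0.241  1.143  0.    -0.314] w 0.0446 F [0.3 0.8 3.9] M [ 0.25 -0.11 -0.11]
toolx [-0.966 -0.259 -0.002] y [-0.259  0.966 -0.   ]
```

It turned 0.35 rad with only 0.11 N m, past the 0.25 rad block, so it is most likely a normal thread. I continue.

Request:
{"name": "arm_command", "arguments": {
  "translation": [
    [0,0,0],
    [0,0,0],
    [0,0,0],
    [0,0,0],
    [0,0,0]
  ],
  "turn": [-0.1,-0.2,-0.3,-0.4,-0.5],
  "hand": [1,1,1,1,1]
}}

```text
clock: 11.07
eef_pos: [0.6644, -0.0343, 0.0828]
tool_rot: [-0.373, 0.928, -0.0, 0.001]
ft_force: [1.2, 0.3, 4.0]
grip_width: 0.0449
```

Request:
{"name": "arm_command", "arguments": {
  "translation": [
    [0,0,0],
    [0,0,0],
    [0,0,0],
    [0,0,0],
    [0,0,0]
  ],
  "turn": [-0.1,-0.2,-0.3,-0.4,-0.45],
  "hand": [1,1,1,1,1]
}}

```text
clock: 11.48
eef_pos: [0.6643, -0.0342, 0.0828]
tool_rot: [-0.57, 0.822, -0.0, 0.0]
ft_force: [0.5, 1.1, 4.6]
grip_width: 0.0445
```

```bash
python3 st.py; python3 look.py pics/turn.png
python3 - <<'E'
from h import *
p,d=camera("wrist"); save("pics/w3.png",p)
E
```

```text
t 11.48 tcp [ 0.6643 -0.0342  0.0828] j [-0.052  0.667  0.241  1.144  0.    -1.265] w 0.0445 F [0.5 1.1 4.6] M [ 0.22  0.14 -0.11]
toolx [-0.35  -0.937 -0.   ] y [-0.937  0.35  -0.001]
barrel+flange [0.6666 0.0019 0.0631] [ 0.627 -0.01   0.053] [0.705 0.014 0.073] 168
```

View pics/w3.png

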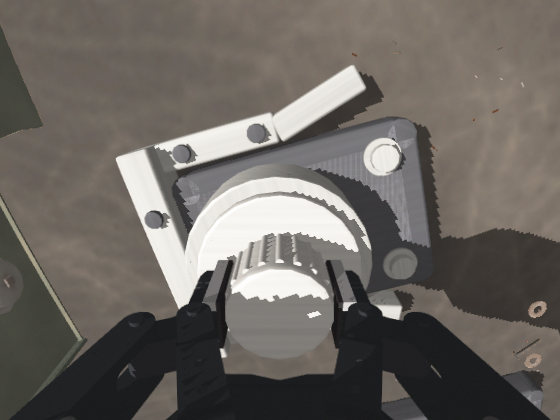

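The hub is still square between the rails and the boss is held. I lift a little and check for a hub load.

Request:
{"name": "arm_command", "arguments": {
  "translation": [
    [0,0,-0.1],
    [0,0,-0.3],
    [0,0,-0.5],
    [0,0,-0.7],
    [0,0,-0.7]
  ],
  "turn": [0,0,0,0,0],
  "hand": [1,1,1,1,1]
}}

```text
clock: 12.0
eef_pos: [0.6638, -0.0344, 0.0891]
tool_rot: [-0.568, 0.823, 0.0, -0.0]
ft_force: [0.3, -0.3, -1.5]
grip_width: 0.0447
```

```bash
python3 st.py
```

```text
t 12.0 tcp [ 0.6638 -0.0344  0.0891] j [-0.052  0.662  0.249  1.158 -0.    -1.26 ] w 0.0447 F [ 0.3 -0.3 -1.5] M [-0.03 -0.01  0.02]
toolx [-0.354 -0.935  0.   ] y [-0.935  0.354  0.001]
```

Force is −1.5 N, about the cap's own weight, so it is free. I lift fully.

Request:
{"name": "arm_command", "arguments": {
  "translation": [
    [0,0,-1],
    [0,0,-2],
    [0,0,-3],
    [0,0,-4],
    [0,0,-5]
  ],
  "turn": [0,0,0,0,0],
  "hand": [1,1,1,1,1]
}}

```text
clock: 12.42
eef_pos: [0.6644, -0.0343, 0.1412]
tool_rot: [-0.568, 0.823, -0.0, 0.001]
ft_force: [-0.9, -0.0, -2.1]
grip_width: 0.0447
```

Request:
{"name": "arm_command", "arguments": {
  "translation": [
    [0,0,-1],
    [0,0,-1.7],
    [0,0,-1.7],
    [0,0,-1.7],
    [0,0,-1.7]
  ],
  "turn": [0,0,0,0,0],
  "hand": [1,1,1,1,1]
}}

```text
clock: 12.83
eef_pos: [0.6636, -0.0343, 0.1557]
tool_rot: [-0.568, 0.823, 0.0, -0.0]
ft_force: [0.3, 0.6, -2.1]
grip_width: 0.0449
```

Request:
{"name": "arm_command", "arguments": {
  "translation": [
    [0,0,0],
    [0,0,0],
    [0,0,0],
    [0,0,0],
    [0,0,0]
  ],
  "turn": [0,0,0,0,0],
  "hand": [1,1,1,1,1]
}}

```text
clock: 13.25
eef_pos: [0.6639, -0.0343, 0.156]
tool_rot: [-0.568, 0.823, 0.0, -0.0]
ft_force: [-0.3, 0.1, -1.6]
grip_width: 0.0447
```

```bash
python3 st.py
python3 - <<'E'
from h import *
i=camera_info("wrist");p,d=camera("wrist"); q,e=camera("side")
P=cloud("wrist",d,i);B=(P[...,0]>.54)&(P[...,0]<.76)&(abs(P[...,1]+.035)<.09)
m=B&(P[...,2]>.056)&(P[...,2]<.064);print("barrel top",m.sum(),P[m].min(0).round(3),P[m].max(0).round(3))
m=B&(P[...,2]>.018)&(P[...,2]<.028)&(P[...,0]<.61);print("plate",P[m].min(0).round(3),P[m].max(0).round(3),np.median(P[m][:,2]))
save("pics/end.png",np.hstack([cv2.resize(p,(440,330)),cv2.resize(q[160:250,220:340],(440,330),interpolation=cv2.INTER_CUBIC)])[:,:800])
E
```

```text
t 13.25 tcp [ 0.6639 -0.0343  0.156 ] j [-0.052  0.617  0.349  1.303 -0.    -1.261] w 0.0447 F [-0.3  0.1 -1.6] M [-0.   -0.02 -0.03]
toolx [-0.354 -0.935  0.   ] y [-0.935  0.354  0.001]
barrel top 4039 [ 0.616 -0.084  0.056] [ 0.712 -0.017  0.062]
plate [ 0.567 -0.117  0.018] [0.61  0.055 0.028] 0.02343734820952075
```

View pics/end.png

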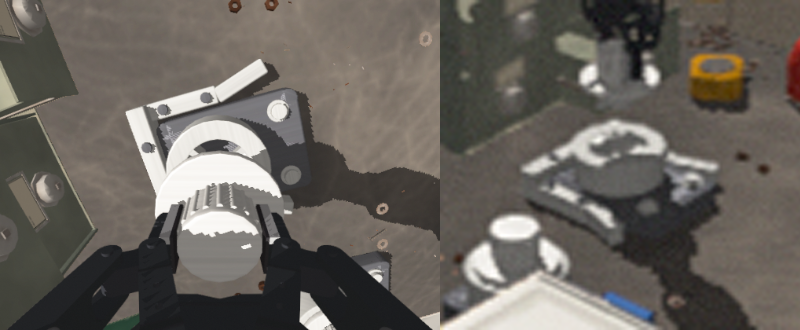

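The cap is held upright, 73 mm above its seat. The hub is open, flat and square at the stop, and the spare is untouched with its cap on. I hand in.

```bash
python3 -c "
from workcell import *
print(job_done())"
```

```text
the job is handed in; nothing more can be done
None
```

I pushed the hub in the fixture home and took off its cap, and I was holding the cap over the hub when I handed in at about 13 s. No verdict was reported.

- **Push:** I pushed the plate at its rear edge until it stopped moving and the force climbed to about 27 N. It looked square between the rails in the pictures.
- **Thread:** The cap turned 1.3 rad anticlockwise with only about 0.11 N m, so this hub has the normal thread.
- **Lift:** I raised the cap about 73 mm straight up. The load on the wrist was about 2 N, roughly the cap's own weight, so the hub was not being pulled up.

**Last checks:**
- The cap was upright, still and within a few millimetres of the hub's axis, with the fingers 44.7 mm apart on the boss.
- The plate top read 23.4 mm against 24 mm nominal, so the hub was flat. The barrel's top face was centred at about x = 0.664, against a measured home of 0.664.
- The spare hub still had its cap on, and nothing else looked moved.

**What disagreed:** The first grip came out about 10 mm too high, so I opened the fingers, lowered and gripped again before turning. The top camera could not see the cap while the arm was over it, so I checked those steps with the wrist and side cameras instead.

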